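Free the guitar neck from the ratchet bench clamp

ROBOT

A 6-joint arm with a two-finger parallel gripper is mounted at the origin on the work surface. World frame = base frame: x ahead of the robot, y to its left, z up, the work surface at z = 0. Lengths are in m, angles in rad, forces in N, time in s.
With the tool pointing down it reaches from about 0.35 to 0.725 m from the base axis. Payload 6 kg.
Tool frame: the origin (TCP) lies midway between the tips of the shut fingers; the grasp point (between the pads) lies 19 mm behind it; z points along the fingers, x is the direction in which the jaws open and shut, and the axes are right-handed (so a half turn about z gives the same grasp; the last joint's range is limited). The gripper opens to 85 mm and grips with 20 to 120 N. Pads are 22 mm wide; open, the fingers measure 114 mm over their backs; the gripper's body (76 mm by 85 mm) begins 54 mm behind the grasp point. The pads swing forward as they close: fully open they stand 13 mm farther back than shut.
Start: joints at [1.563, 0.04, 0.085, 0, -1.615, -0.334], TCP at [0.201, 0.565, 0.231] pointing down, gripper open.
Joint ranges: [-2.56, 2.56], [-1.29, 2.01], [-1.08, 1.49], [-3.29, 1.98], [-2.81, -0.18], [-2.99, 2.99]. Speed limits (rad/s): [2.57, 2.57, 3.01, 3.14, 3.14, 3.14].

INTERFACE

Orientations are given as a rotation vector (axis times angle).
In Python, from rig import state, grab_frame, camera_model, finish_job gives the robot as it stands.
- The arm moves only by the tool play_rows, never from a script. Its argument "increments" is text: rows parted by semicolons, each of 7 numbers parted by spaces: the shift along the tool's x, y, z in mm, then the turn, a rotation vector about the tool's x, y, z in degrees, then the finger opening in mm, from 0 to 85.4. A call has exactly 8 rows; each row shifts and turns the commanded pose from where the row before left it, along the tool's axes as they then stand; what a row does not reach is not made up. A row lasts 1/10 s, in which the tool goes at most 50 mm and 8.59 degrees, less where a joint would pass 70% of its speed; a pose out of reach is approached as far as the arm can. A call with a gripper value outside its range is refused whole. The fingers move at their own pace and stop on an object; "grip_force" is the grip in N (left out, the last holds). Time passes only in rows, so rows that do not move let the fingers close, or fill a call up. It gives the time, the measured TCP pose, the force and the opening at its end, in the units of the state.
- state(): the state, without advancing time (a new reading comes with each control period).
- grab_frame(name): name is "scene" or "top"; returns the picture (384x512x3 uint8, blue, green, red); there is no depth.
- camera_model(name): a dict with "fov_y" (degrees; the focal length in pixels is half the picture's height over the tangent of half this angle, whatever the lens; pixels are square), "cx", "cy" (the principal point, pixels), "world_from_camera" (4x4, takes a point from camera to world coordinates). Camera axes: x right, y down, z forward; pixel columns grow to the right and rows downward; lengths in m; the calibration is good to about 2 mm. A picture is of the moment at which its call begins. camera_model takes no time and is no camera call.
- finish_job(): hands the job in, once; it reports no verdict.
The state is a dict: "time_s": time; "q": joint angles; "joint_vel": joint speeds; "tau": joint torques, N m; "tool_pos": TCP position; "tool_rot": TCP orientation; "contact_force": force on the tool from outside, world axes, zero at the start; "torque": the same for the moment, N m; "width": opening from 0.0 (shut) to 1.0 (fully open).
Only numpy, scipy, OpenCV 4.12 (cv2) and the standard library are available. Lean on these libraries where they do the work, as an engineer would, in place of code of your own. Each camera call takes 0.05 s, during which the arm holds its last target.

TASK

The fretted guitar neck is finished, so open the bench clamp that holds it: press the thumb paddle of its ratchet release down and, keeping it down, push the sliding jaw back along its bar until it is fully home against the end stop, then let go. Leave the neck lying where it is, leave the identical clamp with the glued wooden block tight, and do not disturb the other things on the bench; nothing is to be picked up.

Things in the scene. Friction and masses are not known exactly. Their poses are not given: they have to be found in the camera images.
- neck_clamp: The clamp to open: grey bar clamp on a plywood board 220 x 330 x 18 mm, holding the fretted guitar neck; left or right of the other clamp. Toothed bar with fixed jaw, sliding jaw and end stop. Its frame: origin under the centre of the board at bench height; its z is up, its y runs along the bar in the direction in which the jaw opens, its x across the bar.
- neck_jaw (a joint): Slide of the sliding jaw of the neck clamp, m: 0 with its pad against the neck, growing as it is pushed back in +y of the clamp, 0.088 fully home against the end stop. A ratchet lets it move in +y only while the release is held down (at least about 0.13 rad); pressed, it slides with about 3 N of friction and stays where it is left.
- neck_release (a joint): Hinge of the release rocker on that sliding jaw, rad: 0 at rest (locked), 0.2 pressed fully down. It is sprung and comes back up when let go; a push of 3 to 8 N straight down presses it home, and there it meets a firm stop.
- neck_release_paddle (a point): Centre of the top of the thumb paddle, a dark ribbed steel plate 34 mm (across the bar) x 35 mm in the thumb notch. At rest it slopes up away from the thumb wall by 0.2 rad, this point 76 mm above the bench; pressed home it is level, its top 68 mm above the bench. The pivot is 36 mm from this point in +y, behind the wall. The point moves with the jaw and paddle.
- neck_jaw_thumb_wall (a point): Middle of the thumb wall's face that looks at the paddle, 80 mm above the bench; it moves with the jaw, and a fingertip pressing the paddle can push +y here. The jaw is 40 mm wide. In +y order: jaw plate (19 mm thick with pad, top 90 mm above the bench), open thumb notch 44 mm long, this rigid wall (10 mm thick, top at 92 mm), low tail with the pawl.
- neck_held (a point): The guitar neck, loose: pale wood with a dark fretted fingerboard, 605 mm long, 43 to 56 mm wide, 25 mm thick, lying across the clamp on two wooden bearers 50 mm above the bench, between the jaws. The point is its mid-thickness where the jaws hold it; x of its frame runs to the headstock.
- block_clamp: The other clamp, of the same make, to be left alone: it holds a short plain wooden block. Its frame: origin under the centre of the board at bench height; its z is up, its y runs along the bar in the direction in which the jaw opens, its x across the bar.
- block_jaw (a joint): Slide of the sliding jaw of the other clamp, m: 0 as it stands, tight on the block; leave it.
- block_center (a point): Centre of the glued two-tone wooden block, 170 x 65 x 38 mm, held in the other clamp.
- glue_mid (a point): Bystander, loose: small yellow glue bottle, 36 mm across and 105 mm tall, standing on the neck clamp's board. The point is on its axis, 10 mm above its underside.
- stick_mid (a point): Bystander, loose: wooden sanding stick with a metal band, 18 x 135 x 13 mm, lying on the neck clamp's board. The point is on its axis, 10 mm above its underside.
- tape_mid (a point): Bystander, loose: roll of masking tape, 60 mm across and 20 mm high, lying on the block clamp's board. The point is on its axis, 10 mm above its underside.
- driver_mid (a point): Bystander, loose: screwdriver 130 mm long, lying on the block clamp's board. The point lies 10 mm above its origin.
- spool_mid (a point): Bystander, loose: small metal wire spool, 60 mm across and 40 mm high, on the bench. The point is on its axis, 10 mm above its underside.
- tape_wide_mid (a point): Bystander, loose: larger roll of masking tape, 84 mm across and 24 mm high, on the bench. The point is on its axis, 10 mm above its underside.
- brush_mid (a point): Bystander, loose: brush 170 mm long, lying on the bench at the right. The point lies 10 mm above its origin.

How it is judged:
On the way, in this order (a step that is already met when the one before it is completed fails the run):
1. the release of the neck clamp is pressed down while its jaw still stands at the neck (value of joint neck_release above 0.13 rad and value of joint neck_jaw below 0.012 m), for 0.1 s.
2. the jaw is pushed back to the end of its bar (value of joint neck_jaw above 0.083 m), for 0.1 s.
At the end, for the whole second after the job is handed in: The sliding jaw of the neck clamp is at rest fully home, within 5 mm of the end stop; the neck lies within 15 mm of where it was; the block clamp's jaw is back by no more than 4 mm and its block within 8 mm of where it was (value of joint neck_jaw above 0.083 m and velocity of joint neck_jaw between -0.005 and 0.005 m/s and distance of neck_held from where it was at the start of the episode below 0.015 m and linear speed of neck below 0.01 m/s and value of joint block_jaw below 0.004 m and distance of block_center from where it was at the start of the episode below 0.008 m); the robot touches nothing.
It fails at once if the guitar neck is lifted by more than 12 mm or shoved by more than 25 mm (distance of neck_held from where it was at the start of the episode above 0.025 m or height (world z) of neck_held above 0.0745 m).
It fails at once if the jaw of the block clamp is opened by more than 5 mm (value of joint block_jaw above 0.005 m).
It fails at once if the block is moved by more than 12 mm (distance of block_center from where it was at the start of the episode above 0.012 m).
It fails at once if a loose thing standing about is moved by more than 30 mm (distance of any of glue_mid, stick_mid, tape_mid, driver_mid, spool_mid, tape_wide_mid, brush_mid from where it was at the start of the episode above 0.03 m).
It also fails if it takes over 35 s, if anything falls off the work surface, if the arm or the gripper's body presses on something with over 40 N, if the wrist force passes 120 N, or if a joint passes its speed limit or range.

## Working session

There is one attempt and no reset: what is moved stays moved. The work goes in short steps, Python scripts to look and compute and a tool call to move; the robot and the scene stay as the last step left them, time stands still between calls to the robot, and variables do not carry over. Pictures are saved under pics/ and viewed, and the job is handed in when it is done.

Besides the shell and the picture viewer there is one more tool, called as name(argument=value, ...), one argument or row to a line, values as JSON. play_rows: Moves the arm, as the interface text tells. Its arguments: {"type":"object","properties":{"increments":{"type":"string"},"grip_force":{"type":"number"}},"required":["increments"]}

```bash
mkdir -p pics
python3 - <<'E'
from rig import *
import cv2
for n in ("scene","top"):
    cv2.imwrite(f"pics/{n}0.png",grab_frame(n)); print(n,camera_model(n))
print(state())
E
```

```text
scene {'fov_y': 48.681501639847085, 'cx': 258.19640479180373, 'cy': 196.95238757682418, 'world_from_camera': array([[ 0.71755497,  0.47970914, -0.50496931,  1.25412865],
       [ 0.69642221, -0.48318797,  0.53058975, -0.65295684],
       [ 0.01053366, -0.73239916, -0.68079403,  0.96315059],
       [ 0.        ,  0.        ,  0.        ,  1.        ]])}
top {'fov_y': 42.87016628764014, 'cx': 251.01078190638103, 'cy': 186.78705093658823, 'world_from_camera': array([[ 8.44782443e-03, -9.84074823e-01,  1.77553868e-01,
         3.39777385e-01],
       [-9.99964315e-01, -8.32371416e-03,  1.44387405e-03,
         1.43197827e-02],
       [ 5.70275499e-05, -1.77559730e-01, -9.84110024e-01,
         1.42230870e+00],
       [ 0.00000000e+00,  0.00000000e+00,  0.00000000e+00,
         1.00000000e+00]])}
{'time_s': 0.1, 'q': array([ 1.56272902e+00,  4.07494854e-02,  8.39266928e-02, -3.82454874e-04,
       -1.61547661e+00, -3.33696218e-01]), 'joint_vel': array([ 9.86490482e-04, -1.91249842e-03,  8.38951998e-05, -3.60752178e-04,
        1.65960614e-05, -1.21936615e-03]), 'tau': array([-4.55078407e-03, -3.69343257e+01,  3.48282266e+01,  6.95192367e+00,
       -4.67610138e-03, -6.99469496e-06]), 'tool_pos': array([0.20093246, 0.56505671, 0.23039388]), 'tool_rot': array([ 1.81066454e+00, -2.56586044e+00,  1.56745837e-03]), 'contact_force': array([-0.00622265,  0.08980202, -0.16129078]), 'torque': array([0.00442441, 0.03703272, 0.00171536]), 'width': 0.9987341676697975}
```

View pics/scene0.png

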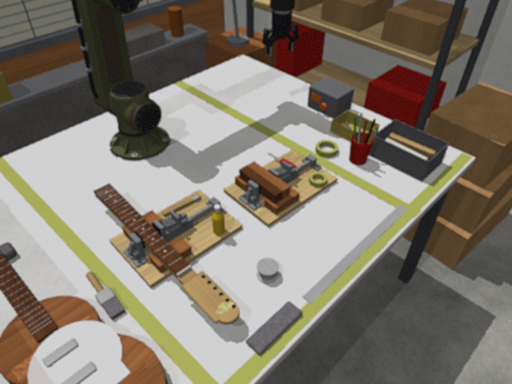

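View pics/top0.png

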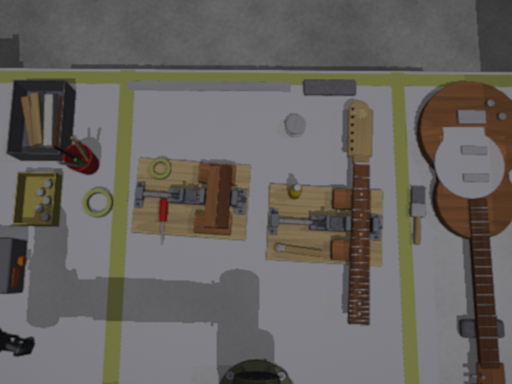

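Run:
```python
import cv2
a=cv2.imread("pics/top0.png")[175:275,255:395]; cv2.imwrite("pics/topc.png",cv2.resize(a,None,fx=5.5,fy=5.5,interpolation=cv2.INTER_CUBIC))
a=cv2.imread("pics/scene0.png")[180:285,100:250]; cv2.imwrite("pics/scc.png",cv2.resize(a,None,fx=5.3,fy=5.3,interpolation=cv2.INTER_CUBIC))
```

```text
(no output)
```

View pics/topc.png

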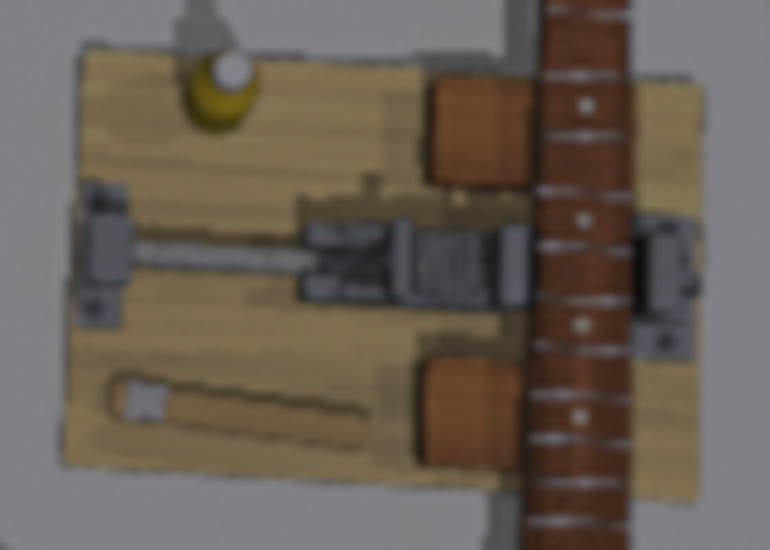

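View pics/scc.png

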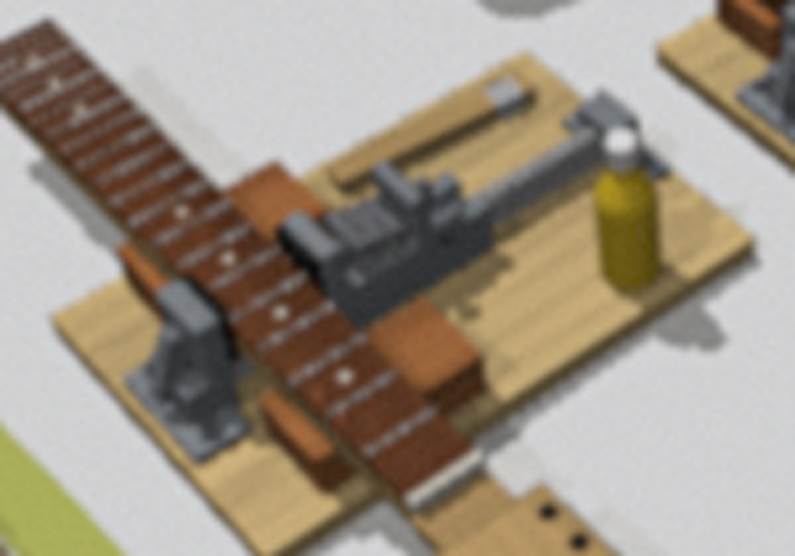

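```bash
cat > h.py <<'E'
from rig import *
import numpy as np, cv2
def ray(n,u,v,z):
    m=camera_model(n); T=m["world_from_camera"]; f=192/np.tan(np.radians(m["fov_y"]/2))
    d=T[:3,:3]@np.array([(u-m["cx"])/f,(v-m["cy"])/f,1]); o=T[:3,3]
    return o+d*(z-o[2])/d[2]
def proj(n,p):
    m=camera_model(n); T=m["world_from_camera"]; f=192/np.tan(np.radians(m["fov_y"]/2))
    c=T[:3,:3].T@(np.array(p)-T[:3,3]); return c[:2]/c[2]*f+[m["cx"],m["cy"]]
E
python3 - <<'E'
from h import *
from scipy.spatial.transform import Rotation as R
t=lambda u,v,z: ray("top",(u+.5)/5.5-.5+255,(v+.5)/5.5-.5+175,z).round(4)
s=lambda u,v,z: ray("scene",(u+.5)/5.3-.5+100,(v+.5)/5.3-.5+180,z).round(4)
c=[t(*p,.018) for p in((82,45),(705,82),(698,502),(65,465))]
print("board",c,np.mean(c,0))
print("top paddle",t(450,263,.076),"walltop center",t(402,262,.092),"wall face edge",t(411,262,.092),"plate edge(notch side)",t(500,265,.090),"plate pad side",t(530,265,.09))
print("endstop",t(108,250,.06),"glue base",t(213,125,.018), "stick",t(145,400,.03))
print("scene paddle",s(362,228,.076),"wall top",s(400,187,.092),"plate top",s(308,243,.09),"glue cap",s(620,140,.123))
print(R.from_rotvec(state()["tool_rot"]).as_matrix().round(3))
E
```

```text
board [array([ 0.6055, -0.0375,  0.018 ]), array([ 0.5884, -0.3678,  0.018 ]), array([ 0.3685, -0.3555,  0.018 ]), array([ 0.3846, -0.0291,  0.018 ])] [ 0.48675  -0.197475  0.018   ]
top paddle [ 0.4847 -0.2203  0.076 ] walltop center [ 0.4833 -0.1937  0.092 ] wall face edge [ 0.4833 -0.1982  0.092 ] plate edge(notch side) [ 0.4824 -0.2427  0.09  ] plate pad side [ 0.4826 -0.2576  0.09  ]
endstop [ 0.4916 -0.0494  0.06  ] glue base [ 0.5631 -0.1068  0.018 ] stick [ 0.4176 -0.0698  0.03  ]
scene paddle [ 0.4873 -0.2221  0.076 ] wall top [ 0.491  -0.1968  0.092 ] plate top [ 0.488  -0.2557  0.09  ] glue cap [ 0.5734 -0.1085  0.123 ]
[[-0.335 -0.942 -0.   ]
 [-0.942  0.335 -0.001]
 [ 0.002 -0.    -1.   ]]
```

```bash
cat > plan.py <<'E'
from h import *
from scipy.spatial.transform import Rotation as R
def plan(wps):  # list of (xyz, yaw_turn_about_tool_z_deg, nrows)
    s=state(); p=s["tool_pos"].copy(); r=R.from_rotvec(s["tool_rot"]); out=[]
    for tgt,turn,n in wps:
        tgt=np.array(tgt); dt=round(turn/n,1)
        for k in range(n):
            d=np.round(r.as_matrix().T@((tgt-p)/(n-k)),0)
            p=p+r.as_matrix()@d; r=r*R.from_rotvec([0,0,np.radians(dt)])
            out.append("%g %g %g 0 0 %g 0"%(*(d),dt))
        pass
    return out,p,r
def rows(wps):
    # mm
    s=state(); p=s["tool_pos"]*1000; r=R.from_rotvec(s["tool_rot"]); out=[]
    for tgt,turn,n in wps:
        tgt=np.array(tgt)*1000; dt=round(turn/n,1)
        for k in range(n):
            M=r.as_matrix(); d=np.round(M.T@((tgt-p)/(n-k)))+0.0
            p=p+M@d; r=r*R.from_rotvec([0,0,np.radians(dt)]); out.append("%g %g %g 0 0 %g 0"%(*d,dt))
    for i in range(0,len(out),8): print("; ".join(out[i:i+8]))
    print(p.round(1)); print(r.as_matrix().round(3))
E
python3 - <<'E'
from plan import *
rows([((.45,.2,.23),73,10),((.4855,-.214,.15),0,11),((.4855,-.214,.15),0,3)])
E
```

```text
26 -36 0 0 0 7.3 0; 21 -39 0 0 0 7.3 0; 16 -41 0 0 0 7.3 0; 11 -43 0 0 0 7.3 0; 5 -44 0 0 0 7.3 0; 0 -44 0 0 0 7.3 0; -6 -44 0 0 0 7.3 0; -11 -43 0 0 0 7.3 0
-17 -41 0 0 0 7.3 0; -21 -38 1 0 0 7.3 0; -5 -37 7 0 0 0 0; -5 -37 7 0 0 0 0; -5 -38 7 0 0 0 0; -5 -37 7 0 0 0 0; -5 -38 7 0 0 0 0; -5 -37 8 0 0 0 0
-5 -38 7 0 0 0 0; -5 -37 8 0 0 0 0; -5 -38 7 0 0 0 0; -5 -37 8 0 0 0 0; -4 -38 7 0 0 0 0; 0 0 0 0 0 0 0; 0 0 0 0 0 0 0; 0 0 0 0 0 0 0
[ 485.3 -214.2  150.5]
[[-0.999  0.045 -0.   ]
 [ 0.045  0.999 -0.001]
 [ 0.    -0.002 -1.   ]]
```

play_rows(
  increments="26 -36 0 0 0 7.3 0; 21 -39 0 0 0 7.3 0; 16 -41 0 0 0 7.3 0; 11 -43 0 0 0 7.3 0; 5 -44 0 0 0 7.3 0; 0 -44 0 0 0 7.3 0; -6 -44 0 0 0 7.3 0; -11 -43 0 0 0 7.3 0",
)

```text
time_s: 0.9
tool_pos: [0.4014, 0.2712, 0.2311]
tool_rot: [0.321, -3.125, 0.0]
contact_force: [0.4, 0.6, 0.2]
width: 0.001
```

play_rows(
  increments="-17 -41 0 0 0 7.3 0; -21 -38 1 0 0 7.3 0; -5 -37 7 0 0 0 0; -5 -37 7 0 0 0 0; -5 -38 7 0 0 0 0; -5 -37 7 0 0 0 0; -5 -38 7 0 0 0 0; -5 -37 8 0 0 0 0",
)

```text
time_s: 1.7
tool_pos: [0.4697, -0.0265, 0.1869]
tool_rot: [0.071, 3.141, 0.0]
contact_force: [0.3, 0.2, 0.4]
width: 0.002
```

play_rows(
  increments="-5 -38 7 0 0 0 0; -5 -37 8 0 0 0 0; -5 -38 7 0 0 0 0; -5 -37 8 0 0 0 0; -4 -38 7 0 0 0 0; 0 0 0 0 0 0 0; 0 0 0 0 0 0 0; 0 0 0 0 0 0 0",
)

```text
time_s: 2.5
tool_pos: [0.4855, -0.2134, 0.1504]
tool_rot: [0.07, 3.141, 0.0]
contact_force: [-0.2, 0.7, -0.8]
width: 0.002
```

Run:
```python
from plan import *
for n,(x,y,w,h) in (("scene",(100,130,150,130)),("top",(255,165,140,110))):
    a=grab_frame(n)[y:y+h,x:x+w]; cv2.imwrite(f"pics/{n}1.png",cv2.resize(a,None,fx=4.5,fy=4.5,interpolation=cv2.INTER_CUBIC))
s=state();print(s["time_s"],s["tool_pos"],s["width"],s["contact_force"]); print(R.from_rotvec(s["tool_rot"]).as_matrix().round(3))
```

```text
2.6 [ 0.48575537 -0.21298955  0.1507308 ] 0.0005438011451231023 [ 0.04601865 -0.75288785  0.33503432]
[[-0.999  0.044  0.001]
 [ 0.044  0.999 -0.   ]
 [-0.001 -0.    -1.   ]]
```

View pics/scene1.png

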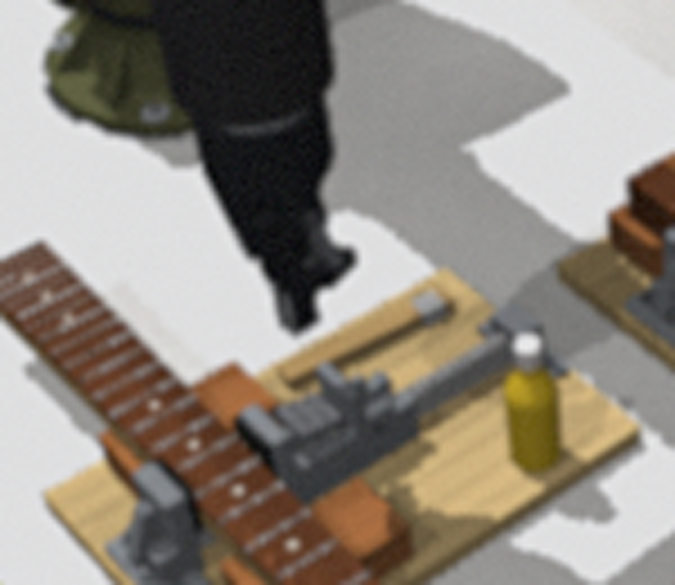

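View pics/top1.png

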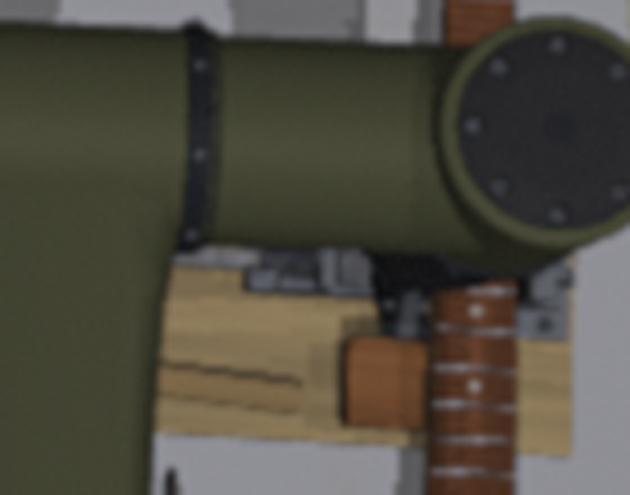

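play_rows(
  increments="0 0 10 0 0 0 0; 0 0 10 0 0 0 0; 0 0 10 0 0 0 0; 0 0 10 0 0 0 0; 0 0 8 0 0 0 0; 0 0 0 0 0 0 0; 0 0 0 0 0 0 0; 0 0 0 0 0 0 0",
)

```text
time_s: 3.4
tool_pos: [0.4858, -0.214, 0.103]
tool_rot: [0.071, 3.14, -0.001]
contact_force: [-0.2, 0.5, 0.4]
width: 0.002
```

Run:
```python
from plan import *
for n,(x,y,w,h) in (("scene",(130,170,110,90)),):
    a=grab_frame(n)[y:y+h,x:x+w]; cv2.imwrite(f"pics/{n}2.png",cv2.resize(a,None,fx=6.5,fy=6.5,interpolation=cv2.INTER_CUBIC))
s=state();print(s["time_s"],s["tool_pos"],s["width"],s["contact_force"])
for p in (s["tool_pos"],(.4855,-.198,.092),(.485,-.2425,.09)): print((proj("scene",p)-[130,170])*6.5)
```

```text
3.45 [ 0.48579894 -0.21399417  0.10294267] -0.0005959558321057428 [0.13100127 0.72162055 0.37680722]
[250.94161355 288.00811156]
[282.99409474 286.84589716]
[200.82781914 341.11379178]
```

View pics/scene2.png

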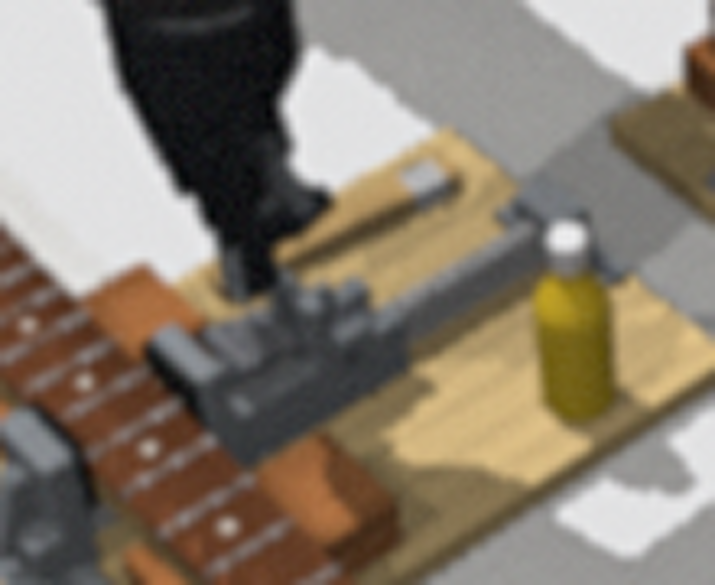

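play_rows(
  increments="-1 -3 0 0 0 0 0; 0 0 5 0 0 0 0; 0 0 5 0 0 0 0; 0 0 5 0 0 0 0; 0 0 5 0 0 0 0; 0 0 4 0 0 0 0; 0 0 0 0 0 0 0; 0 0 0 0 0 0 0",
)

```text
time_s: 4.25
tool_pos: [0.4864, -0.2169, 0.0784]
tool_rot: [-0.071, -3.141, 0.0]
contact_force: [-0.1, 0.3, -0.1]
width: 0.003
```

play_rows(
  increments="0 0 2 0 0 0 0; 0 0 2 0 0 0 0; 0 0 2 0 0 0 0; 0 0 2 0 0 0 0; 0 0 2 0 0 0 0; 0 0 0 0 0 0 0; 0 0 0 0 0 0 0; 0 0 0 0 0 0 0",
)

```text
time_s: 5.05
tool_pos: [0.4868, -0.2173, 0.0691]
tool_rot: [0.071, 3.139, -0.001]
contact_force: [-0.2, -2.6, 4.8]
width: -0.002
```

play_rows(
  increments="0 0 1 0 0 0 0; 0 0 1 0 0 0 0; 0 0 0 0 0 0 0; 0 0 0 0 0 0 0; 0 0 0 0 0 0 0; 0 0 0 0 0 0 0; 0 0 0 0 0 0 0; 0 0 0 0 0 0 0",
)

```text
time_s: 5.85
tool_pos: [0.4869, -0.2174, 0.068]
tool_rot: [0.07, 3.139, -0.002]
contact_force: [-2.7, -1.2, 9.7]
width: -0.001
```

play_rows(
  increments="0 2 0 0 0 0 0; 0 2 0 0 0 0 0; 0 2 0 0 0 0 0; 0 2 0 0 0 0 0; 0 3 0 0 0 0 0; 0 3 0 0 0 0 0; 0 3 0 0 0 0 0; 0 3 0 0 0 0 0",
)

```text
time_s: 6.65
tool_pos: [0.4879, -0.1976, 0.068]
tool_rot: [0.071, 3.139, -0.003]
contact_force: [-1.1, -3.6, 9.0]
width: 0.001
```

play_rows(
  increments="0 4 0 0 0 0 0; 0 4 0 0 0 0 0; 0 4 0 0 0 0 0; 0 4 0 0 0 0 0; 0 4 0 0 0 0 0; 0 4 0 0 0 0 0; 0 4 0 0 0 0 0; 0 4 0 0 0 0 0",
)

```text
time_s: 7.45
tool_pos: [0.4894, -0.1655, 0.068]
tool_rot: [0.071, 3.139, -0.002]
contact_force: [-1.2, -2.5, 8.7]
width: -0.0
```

Run:
```python
from plan import *
for n,(x,y,w,h) in (("scene",(130,170,110,90)),):
    a=grab_frame(n)[y:y+h,x:x+w]; cv2.imwrite(f"pics/{n}3.png",cv2.resize(a,None,fx=6.5,fy=6.5,interpolation=cv2.INTER_CUBIC))
s=state();print(s["time_s"],s["tool_pos"],s["width"],s["contact_force"])
```

```text
7.5 [ 0.48944027 -0.16496576  0.06795061] 0.0005235277448842113 [-1.07567913 -2.22085907  9.42911001]
```

View pics/scene3.png

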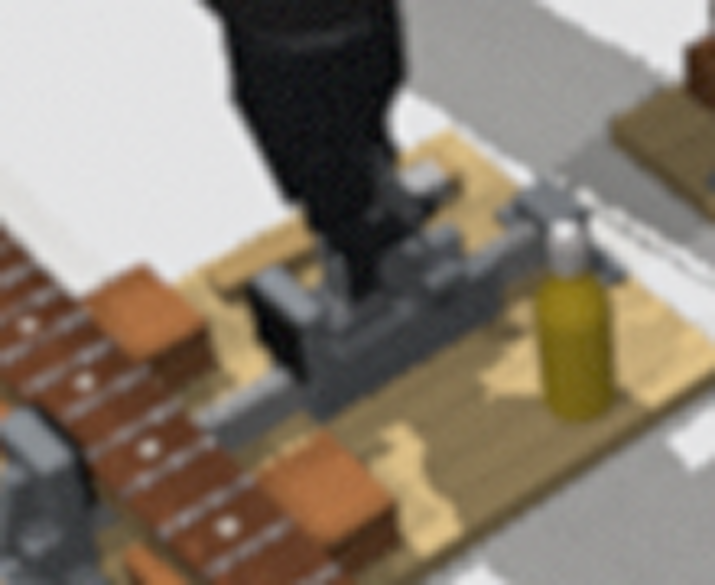

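The jaw has slid well back, with its plate at about (285,290), while the neck has not moved and the glue bottle is clear. I'll keep pushing.

play_rows(
  increments="0 4 0 0 0 0 0; 0 4 0 0 0 0 0; 0 4 0 0 0 0 0; 0 4 0 0 0 0 0; 0 4 0 0 0 0 0; 0 4 0 0 0 0 0; 0 4 0 0 0 0 0; 0 4 0 0 0 0 0",
)

```text
time_s: 8.3
tool_pos: [0.491, -0.1335, 0.068]
tool_rot: [0.07, 3.138, -0.002]
contact_force: [0.6, -3.2, 8.4]
width: 0.002
```

play_rows(
  increments="0 2 0 0 0 0 0; 0 2 0 0 0 0 0; 0 2 0 0 0 0 0; 0 1 0 0 0 0 0; 0 1 0 0 0 0 0; 0 1 0 0 0 0 0; 0 1 0 0 0 0 0; 0 0 0 0 0 0 0",
)

```text
time_s: 9.1
tool_pos: [0.4913, -0.1244, 0.0683]
tool_rot: [0.071, 3.139, -0.005]
contact_force: [-1.1, -5.4, 9.0]
width: -0.001
```

play_rows(
  increments="0 1 0 0 0 0 0; 0 1 0 0 0 0 0; 0 1 0 0 0 0 0; 0 1 0 0 0 0 0; 0 0 0 0 0 0 0; 0 0 0 0 0 0 0; 0 0 0 0 0 0 0; 0 0 0 0 0 0 0",
)

```text
time_s: 9.9
tool_pos: [0.4915, -0.1221, 0.0685]
tool_rot: [0.072, 3.138, -0.009]
contact_force: [1.7, -14.9, 7.7]
width: 0.0
```

Run:
```python
from plan import *
for n,(x,y,w,h) in (("scene",(130,170,110,90)),):
    a=grab_frame(n)[y:y+h,x:x+w]; cv2.imwrite(f"pics/{n}4.png",cv2.resize(a,None,fx=6.5,fy=6.5,interpolation=cv2.INTER_CUBIC))
s=state();print(s["time_s"],s["tool_pos"],s["width"],s["contact_force"])
```

```text
9.95 [ 0.49144694 -0.12207196  0.06842828] -0.0025306461839966635 [  1.54940596 -13.76665911   8.55565924]
```

View pics/scene4.png

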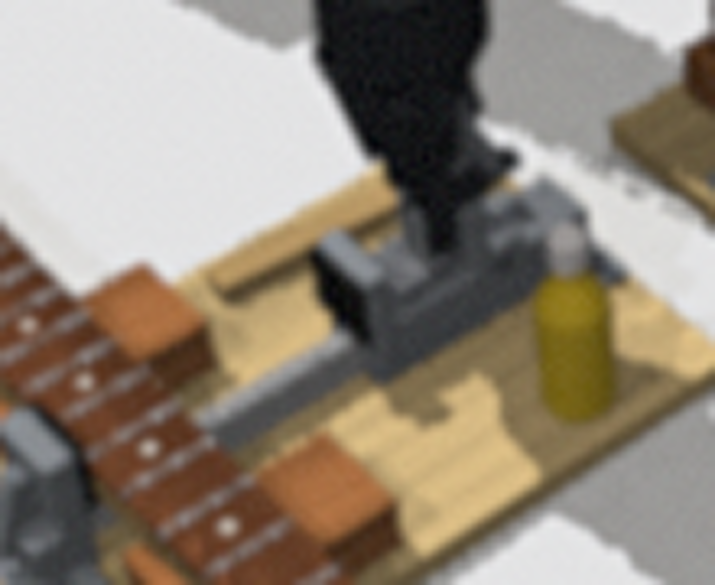

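play_rows(
  increments="0 0 -3 0 0 0 0; 0 0 -5 0 0 0 0; 0 -2 -8 0 0 0 0; 0 -1 -12 0 0 0 0; 0 0 -15 0 0 0 0; 0 0 -20 0 0 0 0; 0 0 -25 0 0 0 0; 0 0 -25 0 0 0 0",
)

```text
time_s: 10.75
tool_pos: [0.4908, -0.1213, 0.1815]
tool_rot: [0.07, 3.14, 0.001]
contact_force: [0.7, 1.2, 0.2]
width: -0.004
```

play_rows(
  increments="40 0 -10 0 0 0 0; 40 10 0 0 0 0 0; 20 40 0 0 0 0 0; 0 45 0 0 0 0 0; 0 45 0 0 0 0 0; 0 45 0 0 0 0 0; 0 45 0 0 0 0 0; 0 0 0 0 0 0 0",
)

```text
time_s: 11.55
tool_pos: [0.4005, 0.1168, 0.1899]
tool_rot: [-0.061, -3.141, -0.003]
contact_force: [-1.3, -0.9, -0.4]
width: 0.003
```

Run:
```python
from plan import *
for n,(x,y,w,h) in (("scene",(100,170,150,110)),("top",(255,165,140,110))):
    a=grab_frame(n); cv2.imwrite(f"pics/{n}5f.png",a);a=a[y:y+h,x:x+w]; cv2.imwrite(f"pics/{n}5.png",cv2.resize(a,None,fx=5.3,fy=5.3,interpolation=cv2.INTER_CUBIC))
s=state();print(s["time_s"],s["tool_pos"],s["contact_force"])
```

```text
11.65 [0.40080773 0.11366009 0.19016853] [-0.56971812 -0.18309483  0.35669473]
```

View pics/scene5.png

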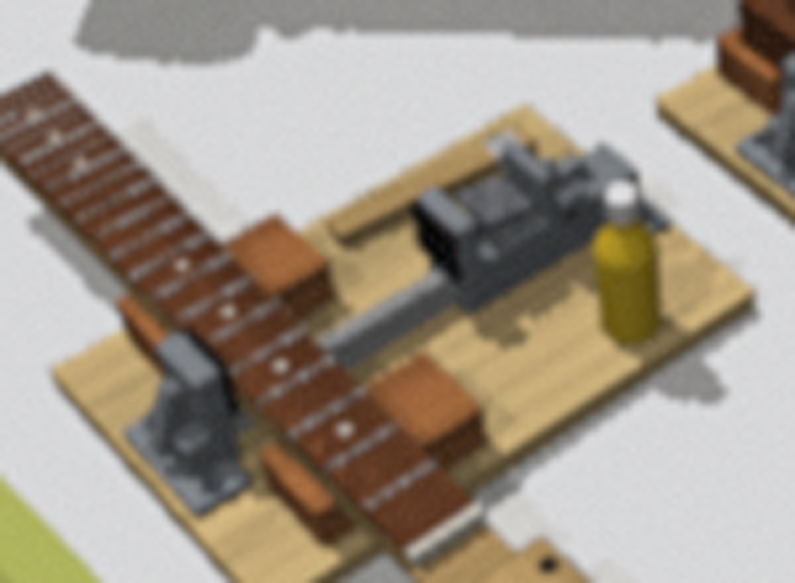

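View pics/top5.png

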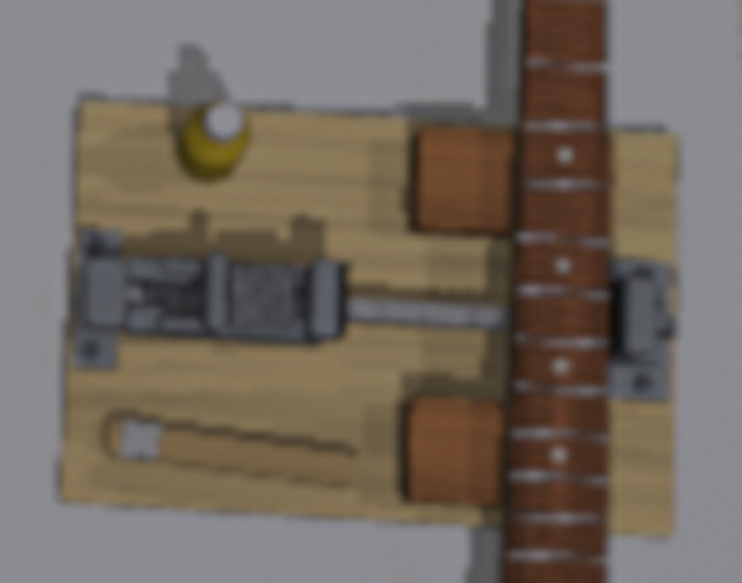

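View pics/top5f.png

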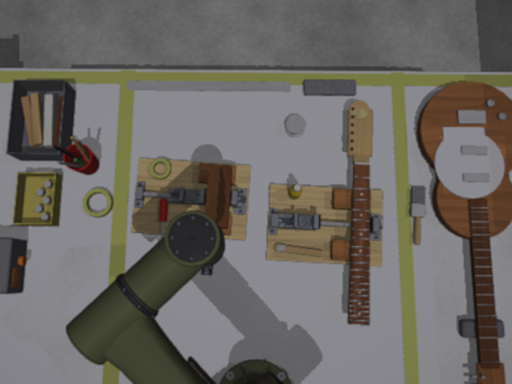

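play_rows(
  increments="0 0 0 0 0 0 0; 0 0 0 0 0 0 0; 0 0 0 0 0 0 0; 0 0 0 0 0 0 0; 0 0 0 0 0 0 0; 0 0 0 0 0 0 0; 0 0 0 0 0 0 0; 0 0 0 0 0 0 0",
)

```text
time_s: 12.45
tool_pos: [0.4011, 0.1123, 0.1893]
tool_rot: [-0.071, -3.141, 0.0]
contact_force: [0.6, -0.3, 0.1]
width: -0.001
```

Run:
```python
from h import *
t=lambda u,v,z,s,oy: ray("top",(u+.5)/s-.5+255,(v+.5)/s-.5+oy,z)
print(t(228,300,.092,5.3,165)-t(411,262,.092,5.5,175), t(345,300,.09,5.3,165)-t(530,265,.09,5.5,175))
print(finish_job())
```

```text
[0.00208659 0.08648026 0.        ] [0.0035952  0.08534662 0.        ]
the job is handed in; nothing more can be done
None
```

The neck clamp is open: its sliding jaw stands against the end stop, and I handed the job in at about 12.5 s; the hand-in reports no verdict.

With the gripper shut, I pressed the thumb paddle down to its stop (tip at 68 mm, about 9 N). I held it there and pushed the thumb wall back until the force rose to about 15 N at the end of the bar. Then I lifted straight off and moved the arm clear.

- **Jaw travel:** the last pictures show the jaw touching the end stop. My two measurements from the top picture give 86.5 mm and 85.3 mm of travel. Both are above the 83 mm needed and a little short of the nominal 88 mm, which is within what I can read from the pixels.
- **Everything else:** by eye in the before-and-after pictures, the neck, glue bottle, sanding stick, wire spool, tape rolls and brush are where they were. The arm hides part of the block clamp in the last top picture. What shows of it and the screwdriver looks unchanged, and the tool never came near it below about 0.19 m.
- **Contact at the end:** the force on the tool was near zero, so the robot was touching nothing.

One estimate disagreed: the two cameras placed the thumb wall about 4 mm apart before the press, so I moved the tip 3 mm away from the wall before going down.

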